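# Level the rocking marble cooling slab and lock its screw

## Task

The marble cooling slab rocks because the foot under its wing screw hangs short of the counter. Turn the wing screw until all four feet carry a fair share of the weight and the slab no longer rocks, let go of it, and then swing the lock lever all the way over against its stop pin. Do not force the screw or press down hard on the slab, and leave the slab and the things around it where they stand.

Things in the scene. Friction and masses are not known exactly. Their poses are not given: they have to be found in the camera images.
- slab: loose 5 kg base: grey 260x200 mm frame, top at 40 mm, marble on it (top at 60). Origin on the counter under its centre. Black rubber feet at (+-110, +-80) mm; the one at (-110,-80), under the wing screw, hangs short by an unknown 0.5 to 3 mm. Pressing the wing top with 4 to 8 N rocks that corner down until the foot stops it: the give from touch to 13 N is the gap. Screw and lever: on its -x strip.
- screw_grip (a point): grip point of the wing screw: on its axis, 74 mm above the counter, 13 mm below the wing's top. Wing 50 mm long (point x), 14 mm thick (point y), from 53 to 87 mm over the counter: grip it across its thickness from above. Turns in place; friction 0.06 N m. Clockwise from above lowers the foot 0.8 mm per rad. Once the foot touches, 0.7 rad more makes the shares even (16 N per rad).
- lock_post (a point): middle of the lock lever's upright black post, 13 mm thick, from 52 to 86 mm above the counter (this point at 72 mm), 62 mm from the pivot. Push it sideways with 2 N or so. The lever has a stiff hinge, no latch.
- lock_pivot (a point): point on the lock lever's upright pivot axis, 72 mm above the counter, at (-110, 12) mm in the slab's frame
- lock (a joint): angle of the lock lever, rad: 0 = open, pointing out from the frame (slab -x); grows clockwise seen from above; 1.5 = against its stop, lying along the frame's edge (toward slab +y). It starts between 0 and 0.35 and stays where it is left.
- small_bowl: bystander: small steel bowl 117 mm wide, 45 mm tall, origin under its centre
- tape_roll: bystander: tape roll 96 mm wide, 25 mm tall, lying flat, origin under its centre
- mug_purple: bystander: mug 82 mm wide, 89 mm tall, origin under its centre
- ring_cutter: bystander: plain ring cutter 67 mm wide, 28 mm tall, origin under its centre

How it is judged:
By the outcome, as a careful person would: the job done as asked, in the order asked, and still so for the second after the job is handed in, with the robot touching nothing.
It also fails if it takes over 72 s, if anything falls off the work surface, if the arm or the gripper's body presses on something with over 40 N, if the wrist force passes 120 N, or if a joint passes its speed limit or range.

## Robot

A 6-joint arm with a two-finger parallel gripper is mounted at the origin on a cart in front of the work surface, level with it; the furniture and walls round the work are solid. World frame = base frame: x ahead of the robot, y to its left, z up, the work surface at z = 0. Lengths are in m, angles in degrees, forces in N, time in s.
With the tool pointing down it reaches from about 0.3 to 0.75 m from the base axis. Payload 8.5 kg.
Tool frame: the origin (TCP) lies between the finger pads; the fingertips stand 8 mm ahead of it and the grasp point (between the pads) lies 11 mm behind it; y points along the fingers, z is the direction in which the jaws open and shut, and the axes are right-handed (so a half turn about y gives the same grasp; the last joint's range is limited). The gripper opens to 85 mm and grips with 20 to 120 N. Pads are 22 mm wide; open, the fingers measure 114 mm over their backs; the gripper's body (76 mm by 85 mm) begins 54 mm behind the grasp point. The pads swing forward as they close: fully open they stand 13 mm farther back than shut.
Start: joints at [-88.539, 21.807, 74.336, -0, 83.858, -12.336], TCP at [0.131, -0.534, 0.239] pointing down, gripper open.
Joint ranges: [-178.18, 178.18], [-50.72, 133.34], [12.68, 142.11], [-81.47, 261.47], [9.98, 163.14], [-165.26, 165.26]. Speed limits (degrees/s): [136.94, 136.94, 180, 180, 180, 180].

## Interface

Orientations are given as a 3x3 rotation matrix whose columns are the frame's x, y, z axes.
In Python, from rig import env, get_image gives the robot as it stands.
- The arm moves only by the tool move_arm, never from a script. Its argument "targets" is one flat list of numbers, 6 for each row, row after row: the shift along the tool's x, y, z in mm, then the turn, a rotation vector about the tool's x, y, z in rad. A call has exactly 5 rows; each row shifts and turns the commanded pose from where the row before left it, along the tool's axes as they then stand; what a row does not reach is not made up. A row lasts 1/8 s, in which the tool goes at most 62.5 mm and 10.7 degrees, less where a joint would pass 70% of its speed; a pose out of reach is approached as far as the arm can. A call is refused whole if a number of a shift passes 62.5 or a number of a turn 0.188, either way. A call with a gripper value outside its range is refused whole. "hand" is the opening, from -1 (shut) to 1 (fully open), so that 0 is half open, set as the call begins (left out, the last holds). The fingers move at their own pace and stop on an object; "squeeze" is the grip in N (left out, the last holds). Time passes only in rows, so rows that do not move let the fingers close, or fill a call up. It gives the time, the measured TCP pose, the force and the opening at its end, in the units of the state.
- env.observe(): the state, without advancing time (a new reading comes with each control period).
- get_image(name): name is "scene" or "top"; returns a dict with "pixels" (420x560x3 uint8, red, green, blue), "z_map" (420x560 float32, m along the optical axis (not along the pixel's ray), 0 where there is no reading), "intrinsics" (3x3 intrinsics, pixels), "k1" (the pictures are not rectified: a ray, as slopes to the right and down, at radius r is drawn at 1 + k1 r^2 times it, then the intrinsics apply), "R" (3x3) and "t" (3): a world point X has camera coordinates R X + t. Camera axes: x right, y down, z forward; pixel columns grow to the right and rows downward; lengths in m; the calibration is good to about 2 mm. A picture is of the moment at which its call begins.
- env.close_job(): hands the job in, once; it reports no verdict.
The state is a dict: "time_s": time; "q": joint angles; "qvel": joint speeds; "joint_efforts": joint torques, N m; "position": TCP position; "tool_rot": TCP orientation; "ft_force": force on the tool from outside, world axes, zero at the start; "wrist_torque": the same for the moment, N m; "grip_width": finger opening in m.
Only numpy, scipy, OpenCV 4.12 (cv2) and the standard library are available. Lean on these libraries where they do the work, as an engineer would, in place of code of your own. Each camera call takes 0.05 s, during which the arm holds its last target.

## Working session

There is one attempt and no reset: what is moved stays moved. The work goes in short steps, Python scripts to look and compute and a tool call to move; the robot and the scene stay as the last step left them, time stands still between calls to the robot, and variables do not carry over. Pictures are saved under pics/ and viewed, and the job is handed in when it is done.

Besides the shell and the picture viewer there is one more tool, called after "Request:" by a JSON object that holds its "api" and its "payload". move_arm: Moves the arm, as the interface text tells. Its arguments: {"type":"object","properties":{"targets":{"type":"array"},"hand":{"type":"number"},"squeeze":{"type":"number"}},"required":["targets"]}

```bash
mkdir -p pics; ls
python3 - <<'E'
from rig import env,get_image
import cv2,numpy as np
s=env.observe()
for k,v in s.items(): print(k,np.round(v,4).tolist())
for n in("scene","top"):
    d=get_image(n); cv2.imwrite(f"pics/{n}0.png",d["pixels"][:,:,::-1]); np.savez(f"{n}0.npz",**d)
    print(n,d["intrinsics"],d["k1"],d["R"],d["t"])
E
```

```text
pics
time_s 0.0
q [-88.5397, 21.8401, 74.3855, 0.0002, 83.8578, -12.3345]
qvel [0.0214, 0.0189, -0.0295, -0.0656, -0.0412, -0.0828]
joint_efforts [-0.0002, -44.8465, -23.1281, -0.0001, 0.0048, 0.0]
position [0.1311, -0.5338, 0.2387]
tool_rot [[-0.9712, -0.0, 0.2384], [-0.2384, 0.0015, -0.9712], [-0.0003, -1.0, -0.0014]]
ft_force [0.1371, -0.5108, 0.217]
wrist_torque [-0.0596, -0.0468, -0.0926]
grip_width 0.0852
scene [[537.73801435   0.         285.91759396]
 [  0.         537.73801435 206.25799259]
 [  0.           0.           1.        ]] -0.1510342125972274 [[ 0.45876777 -0.88854853  0.00369236]
 [-0.47645999 -0.24950504 -0.84304989]
 [ 0.750012    0.38500486 -0.5378227 ]] [-0.25832806  0.31794844  1.19364516]
top [[491.44197273   0.         275.20640745]
 [  0.         491.44197273 209.90782855]
 [  0.           0.           1.        ]] -0.012763629554092687 [[-1.93794799e-04 -9.99783542e-01 -2.08045834e-02]
 [-9.89980387e-01  3.12951873e-03 -1.41170251e-01]
 [ 1.41204802e-01  2.05687715e-02 -9.89766705e-01]] [-0.01011371  0.54517556  1.26953885]
```

View pics/scene0.png

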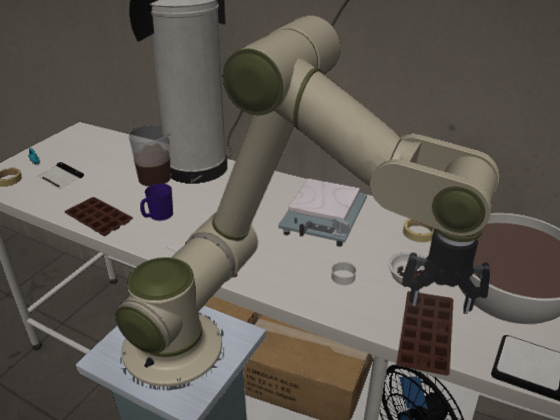

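View pics/top0.png

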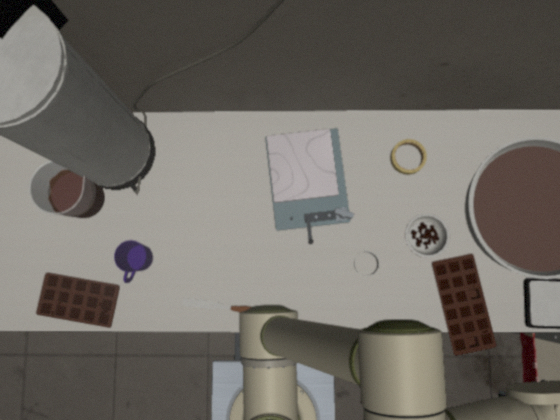

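The top view shows the slab around (307,178), the wing screw near (343,214) and the lever post near (310,238). The tall purple mug is at (133,257), the ring cutter at (366,263), the bowl at (425,235) and the tape at (408,156). I'll zoom in for precision.

```bash
cat > h.py <<'E'
import numpy as np,cv2
def ray(d,u,v):
    K=d["intrinsics"];k=float(d["k1"])
    p=cv2.undistortPoints(np.array([[[u,v]]],float),K,np.array([k,0,0,0,0.]))[0,0]
    R=d["R"];c=-R.T@d["t"];return c,R.T@np.array([p[0],p[1],1])
def plane(d,u,v,z):
    c,r=ray(d,u,v);return c+r*(z-c[2])/r[2]
def proj(d,X):
    c=d["R"]@np.array(X)+d["t"];x=c[:2]/c[2];x=x*(1+float(d["k1"])*(x@x));return d["intrinsics"][:2,:2]@x+d["intrinsics"][:2,2]
def zpt(d,u,v):
    c,r=ray(d,u,v);return c+r*d["z_map"][int(round(v)),int(round(u))]
E
python3 - <<'E'
import numpy as np,cv2
t=np.load("top0.npz")["pixels"][:,:,::-1]; s=np.load("scene0.npz")["pixels"][:,:,::-1]
cv2.imwrite("pics/t1.png",cv2.resize(t[120:245,260:365],None,fx=4.8,fy=4.8,interpolation=2)[:600,:800])
cv2.imwrite("pics/s1.png",cv2.resize(s[170:255,270:375],None,fx=7,fy=7,interpolation=2)[:600,:800])
E
```

```text
(no output)
```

View pics/t1.png

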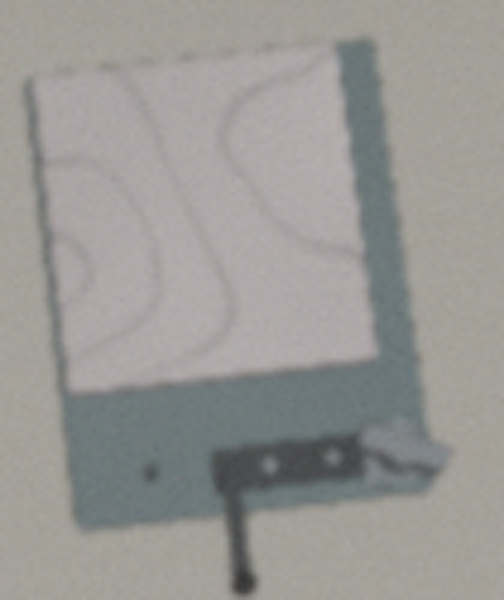

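View pics/s1.png

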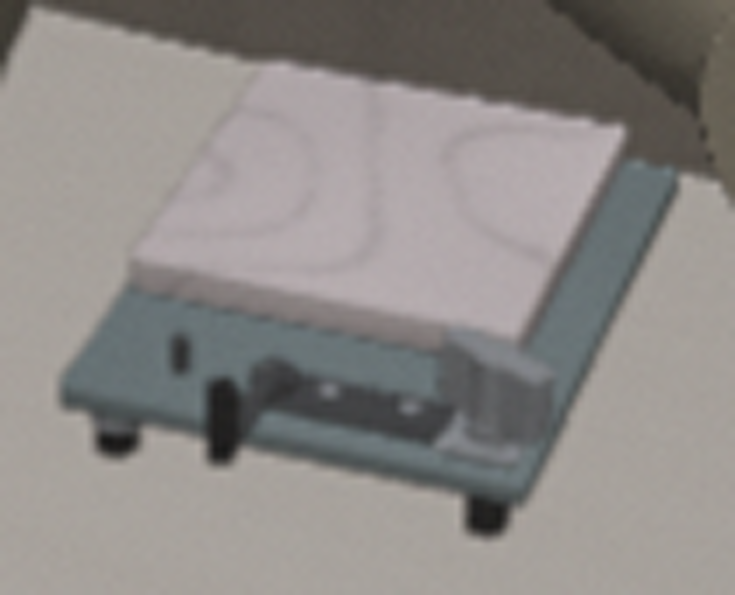

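Run:
```python
import numpy as np,cv2
from h import *
t=dict(np.load("top0.npz"));s=dict(np.load("scene0.npz"))
f=lambda x,y:((x+.5)/4.8-.5+260,(y+.5)/4.8-.5+120)
BL=plane(t,*f(78,530),.04);BR=plane(t,*f(432,490),.04);TR=plane(t,*f(374,40),.04)
print(BL,BR,TR,np.linalg.norm(BL-BR),np.linalg.norm(TR-BR))
ex=(TR-BR)[:2];a1=np.arctan2(ex[1],ex[0]);ey=(BL-BR)[:2];a2=np.arctan2(ey[1],ey[0])-np.pi/2
a=(a1*260+a2*200)/460;c=((BL+TR)/2)[:2];print(np.degrees([a1,a2,a]),c)
R=np.array([[np.cos(a),-np.sin(a)],[np.sin(a),np.cos(a)]])
print("screw",c+R@[-.11,-.08],"pivot",c+R@[-.11,.012])
for n,d in(("top",t),("scene",s)):
  P=[]
  for v in range(420):
    for u in range(560):
      if d["z_map"][v,u]>0:
        X=zpt(d,u,v);L=R.T@(X[:2]-c)
        if -.2<L[0]<-.07 and -.13<L[1]<.12 and .045<X[2]<.1:P.append((u,v,*L*1000,X[2]*1000))
  P=np.array(P);
  print(n,len(P))
  for Z0 in (76,81):
    W=P[(P[:,4]>Z0)&(P[:,3]<-40)];print("wing",Z0,len(W),W[:,2:].mean(0),np.linalg.eigh(np.cov(W[:,2:4].T)))
    W=P[(P[:,4]>Z0-8)&(P[:,3]>-30)];print("post",Z0-8,len(W),W.mean(0),W.min(0),W.max(0))
  for nm,L,z in(("screw",[-.11,-.08],.087),("pivot",[-.11,.012],.07)):
    print(nm,proj(d,[*(c+R@L),z]))
```

```text
[ 0.49124411 -0.01275615  0.04      ] [ 0.51289358 -0.20766422  0.04      ] [ 0.76945149 -0.18049149  0.04      ] 0.19610674520753787 0.2579928702692201
[6.04580955 6.33816258 6.17291956] [ 0.6303478  -0.09662382]
screw [ 0.52958795 -0.18798821] pivot [ 0.51969524 -0.09652164]
top 521
wing 76 118 [-108.15273292  -80.14325507   85.60691917] EighResult(eigenvalues=array([ 21.69628513, 183.39226897]), eigenvectors=array([[-0.91864093,  0.39509347],
       [ 0.39509347,  0.91864093]]))
post 68 23 [ 310.91304348  240.43478261 -170.03428625   12.2380427    84.12178314] [ 309.          238.         -176.34495136    6.56077555   74.13435444] [ 313.          243.         -164.03176621   17.20754686   87.56156311]
wing 81 109 [-107.8208462   -80.62075748   86.16940855] EighResult(eigenvalues=array([ 20.07563713, 185.43815046]), eigenvectors=array([[-0.9141148 ,  0.40545547],
       [ 0.40545547,  0.9141148 ]]))
post 73 23 [ 310.91304348  240.43478261 -170.03428625   12.2380427    84.12178314] [ 309.          238.         -176.34495136    6.56077555   74.13435444] [ 313.          243.         -
[... 341 characters left out ...]
4595  227.72972973 -172.69484557   15.07096156   79.55339658] [ 299.          224.         -179.52698147    8.27139375   68.15412158] [ 303.          231.         -162.08435792   21.36285535   89.06370618]
wing 81 72 [-110.6225271   -77.64367579   85.76797438] EighResult(eigenvalues=array([ 20.82503931, 186.24612482]), eigenvectors=array([[-0.93257405,  0.36097872],
       [ 0.36097872,  0.93257405]]))
post 73 30 [ 300.93333333  227.03333333 -172.762206     15.12982534   81.88525337] [ 299.          224.         -179.52698147    8.27139375   73.98127304] [ 303.          230.         -162.08435792   21.36285535   89.06370618]
screw [341.35723468 220.54931053]
pivot [309.47480511 218.87271743]
```

```bash
cat >> h.py <<'E'
def plan(T,tgt,phi,step=50.,dth=.18,n=None):
    """rows of tool-frame moves to world tgt & jaw azimuth phi(deg), tool straight down at end"""
    from scipy.spatial.transform import Rotation as Ro
    p,R=np.array(T["position"]),np.array(T["tool_rot"])
    f=np.radians(phi);Rt=np.array([[np.sin(f),0,np.cos(f)],[-np.cos(f),0,np.sin(f)],[0,-1,0]])
    w=Ro.from_matrix(R.T@Rt).as_rotvec();d=np.array(tgt)-p
    N=n or int(np.ceil(max(np.linalg.norm(d)*1000/step,np.abs(w).max()/dth,1)))
    for i in range(N):
        Ri=R@Ro.from_rotvec(w*i/N).as_matrix()
        print(np.round(Ri.T@d*1000/N,1).tolist(),np.round(w/N,4).tolist())
E
python3 - <<'E'
from rig import env
from h import *
plan(env.observe(),[.530,-.188,.150],-16.5)
d=dict(np.load("top0.npz"))
# height of neighbours near screw
for v in range(204,226): print(v,[int(round(zpt(d,u,v)[2]*1000)) for u in range(322,362,2)])
E
```

```text
[-42.7, 8.1, -21.9] [0.0001, -0.0947, -0.0001]
[-44.6, 8.1, -17.7] [0.0001, -0.0947, -0.0001]
[-46.1, 8.1, -13.4] [0.0001, -0.0947, -0.0001]
[-47.1, 8.1, -9.0] [0.0001, -0.0947, -0.0001]
[-47.8, 8.1, -4.5] [0.0001, -0.0947, -0.0001]
[-48.0, 8.1, 0.0] [0.0001, -0.0947, -0.0001]
[-47.8, 8.1, 4.5] [0.0001, -0.0947, -0.0001]
[-47.1, 8.1, 9.0] [0.0001, -0.0947, -0.0001]
[-46.1, 8.1, 13.5] [0.0001, -0.0947, -0.0001]
[-44.6, 8.1, 17.8] [0.0001, -0.0947, -0.0001]
[-42.7, 8.1, 21.9] [0.0001, -0.0947, -0.0001]
204 [41, 40, 40, 40, 43, 40, 40, 40, 40, 41, 38, 40, 39, 39, -5, 2, -1, 1333, -3, 0]
205 [41, 41, 42, 43, 42, 41, 41, 41, 42, 42, 43, 41, 43, 42, 2, -5, 8, 5, -1, -3]
206 [38, 41, 43, 42, 36, 42, 42, 41, 45, 39, 38, 41, 42, 43, -1, -3, 1, 2, 1, 1]
207 [40, 42, 37, 41, 39, 45, 37, 42, 39, 46, 46, 47, 49, 36, -8, -5, 2, 4, 6, 1]
208 [44, 35, 39, 40, 43, 40, 41, 88, 88, 44, 46, 45, 43, 38, -3, 2, 0, -2, 0, -2]
209 [42, 42, 42, 40, 40, 42, 42, 87, 86, 85, 87, 88, 88, 40, -2, 1, -3, -1, -1, -5]
210 [38, 40, 37, 44, 46, 49, 59, 93, 88, 87, 1333, 84, 84, 42, 0, 0, 0, -1, -1, -2]
211 [47, 43, 44
[... 505 characters left out ...]
, 48, 48, 49, 52, 51, 59, 64, 61, 70, 82, 81, -1, 4, 0, 1]
218 [47, 44, 47, 44, 44, 48, 48, 45, 47, 46, 47, 48, 48, 46, 63, -2, -2, 0, -3, -1]
219 [48, 46, 47, 42, 44, 43, 39, 47, 44, 42, 44, 49, 45, 40, 41, 3, -1, 8, -1, -4]
220 [42, 43, 43, 43, 40, 49, 41, 43, 45, 45, 41, 44, 50, 42, 32, 5, -2, 2, 3, 4]
221 [45, 39, 37, 47, 39, 39, 34, 42, 45, 44, 40, 42, 39, 43, -1, 2, 1, 4, -2, -4]
222 [39, 38, 39, 43, 42, 44, 39, 39, 38, 37, 35, 35, -2, -2, 0, 2, 2, -1, 4, 0]
223 [36, 40, 36, 40, 39, 39, 40, 31, -4, -1, -1, 1, 2, -8, -5, 2, -2, -1, -4, 5]
224 [36, 37, 36, -6, 3, 6, 4, -4, -3, -1, -1, 0, -1, 2, 0, -5, -3, 0, 3, -1]
225 [-2, -2, 2, -2, 0, -5, 1, 0, -1, 6, 1, -1, 2, -4, -1, 2, 0, 0, 0, -1]
```

Request:
{"api": "move_arm", "payload": {"targets": [-42.7,8.1,-21.9,0,-0.0947,0,-44.6,8.1,-17.7,0,-0.0947,0,-46.1,8.1,-13.4,0,-0.0947,0,-47.1,8.1,-9,0,-0.0947,0,-47.8,8.1,-4.5,0,-0.0947,0], "hand": -1, "squeeze": 30}}

```text
time_s: 0.72
position: [0.3135, -0.3758, 0.1984]
tool_rot: [[-0.754, -0.0, 0.657], [-0.657, 0.0, -0.754], [-0.0, -1.0, -0.0]]
ft_force: [0.7, -0.2, 0.5]
grip_width: -0.0
```

Request:
{"api": "move_arm", "payload": {"targets": [-48,8.1,0,0,-0.0947,0,-47.8,8.1,4.5,0,-0.0947,0,-47.1,8.1,9,0,-0.0947,0,-46.1,8.1,13.5,0,-0.0947,0,-44.6,8.1,17.8,0,-0.0947,0]}}

```text
time_s: 1.35
position: [0.4949, -0.2186, 0.1578]
tool_rot: [[-0.371, -0.0, 0.929], [-0.929, 0.0, -0.371], [-0.0, -1.0, -0.0]]
ft_force: [-0.5, -1.4, 0.9]
grip_width: 0.0001
```

Request:
{"api": "move_arm", "payload": {"targets": [-42.7,8.1,21.9,0,-0.0947,0,0,0,0,0,0,0,0,0,0,0,0,0,0,0,0,0,0,0,0,0,0,0,0,0]}}

```text
time_s: 1.98
position: [0.5297, -0.1892, 0.1505]
tool_rot: [[-0.286, 0.0, 0.958], [-0.958, -0.0, -0.286], [0.0, -1.0, 0.0]]
ft_force: [0.2, 0.1, 0.6]
grip_width: 0.0001
```

Run:
```python
from rig import env,get_image
from h import *
d=get_image("top");s=get_image("scene")
cv2.imwrite("pics/t2.png",cv2.resize(d["pixels"][120:270,240:380,::-1],None,fx=4,fy=4))
cv2.imwrite("pics/s2.png",cv2.resize(s["pixels"][150:255,260:390,::-1],None,fx=5.5,fy=5.5))
o=env.observe()
for k,v in o.items(): print(k,np.round(v,4).tolist())
print("to press 3mm above")
plan(o,[.530,-.188,.098],-16.5)
```

```text
time_s 2.075
q [-31.6772, 27.539, 80.4745, -0.0014, 71.9715, -15.0978]
qvel [0.2442, 0.0503, -0.004, 0.0228, 0.0108, 0.065]
joint_efforts [-0.0564, -47.6771, -20.6672, -0.0021, 0.0001, 0.0002]
position [0.5299, -0.1889, 0.1504]
tool_rot [[-0.2853, 0.0002, 0.9584], [-0.9584, -0.0002, -0.2853], [0.0001, -1.0, 0.0002]]
ft_force [-1.0369, 0.1036, 0.7481]
wrist_torque [-0.0286, -0.0229, -0.0131]
grip_width 0.0002
to press 3mm above
[-0.5, 26.2, -0.1] [-0.0001, -0.0007, 0.0]
[-0.5, 26.2, -0.1] [-0.0001, -0.0007, 0.0]
```

View pics/s2.png

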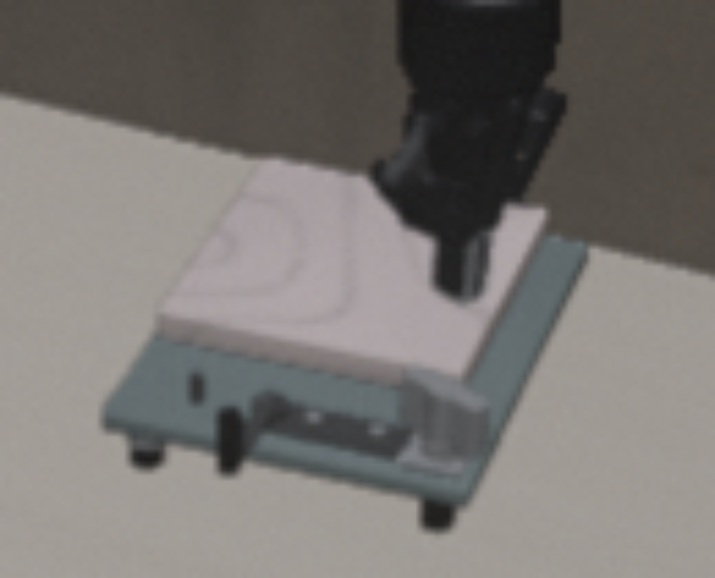

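View pics/t2.png

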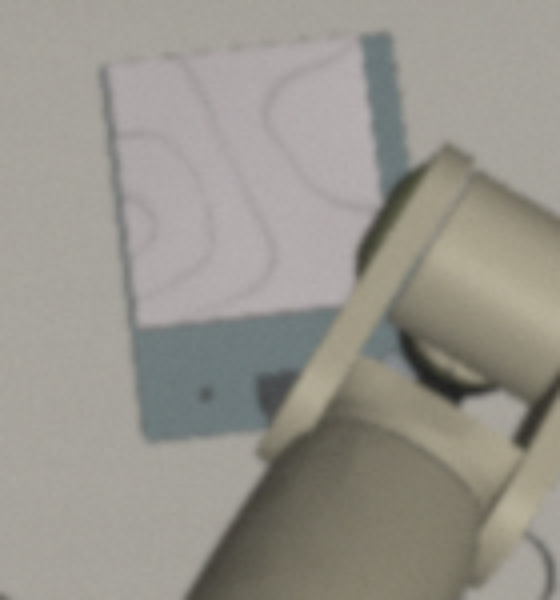

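Run:
```python
from h import *
d=dict(np.load("scene0.npz"))
for z in(.142,.087): 
  p=proj(d,[.53,-.188,z]);print(p,((p-[260,150])+.5)*5.5-.5)
```

```text
[342.6338977  203.51076319] [456.73643734 296.55919753]
[341.41838774 220.47579461] [450.05113257 389.86687038]
```

Request:
{"api": "move_arm", "payload": {"targets": [-0.5,18,0,0,0,0,-0.5,18,0,0,0,0,0,15,0,0,0,0,0,2,0,0,0,0,0,0,0,0,0,0]}}

```text
time_s: 2.7
position: [0.5306, -0.1876, 0.0976]
tool_rot: [[-0.284, 0.0, 0.959], [-0.959, -0.0, -0.284], [0.0, -1.0, 0.0]]
ft_force: [0.8, -0.2, 0.5]
grip_width: 0.0002
```

Request:
{"api": "move_arm", "payload": {"targets": [0,0.5,0,0,0,0,0,0.5,0,0,0,0,0,0,0,0,0,0,0,0,0,0,0,0,0,0,0,0,0,0]}}

```text
time_s: 3.32
position: [0.5305, -0.1875, 0.0963]
tool_rot: [[-0.284, 0.0, 0.959], [-0.959, -0.0, -0.284], [0.0, -1.0, 0.0]]
ft_force: [-0.1, -0.7, -0.1]
grip_width: 0.0003
```

Request:
{"api": "move_arm", "payload": {"targets": [0,0.5,0,0,0,0,0,0.5,0,0,0,0,0,0,0,0,0,0,0,0,0,0,0,0,0,0,0,0,0,0]}}

```text
time_s: 3.95
position: [0.5305, -0.1874, 0.0953]
tool_rot: [[-0.284, 0.0, 0.959], [-0.959, -0.0, -0.284], [0.0, -1.0, 0.0]]
ft_force: [0.5, -0.5, 1.2]
grip_width: -0.0003
```

Request:
{"api": "move_arm", "payload": {"targets": [0,0.5,0,0,0,0,0,0,0,0,0,0,0,0,0,0,0,0,0,0,0,0,0,0,0,0,0,0,0,0]}}

```text
time_s: 4.58
position: [0.5305, -0.1875, 0.0951]
tool_rot: [[-0.284, 0.0, 0.959], [-0.959, -0.0, -0.284], [0.0, -1.0, 0.0]]
ft_force: [-2.0, -0.3, 5.2]
grip_width: -0.0001
```

Request:
{"api": "move_arm", "payload": {"targets": [0,0.4,0,0,0,0,0,0,0,0,0,0,0,0,0,0,0,0,0,0,0,0,0,0,0,0,0,0,0,0]}}

```text
time_s: 5.2
position: [0.5304, -0.1877, 0.0948]
tool_rot: [[-0.284, 0.0, 0.959], [-0.959, -0.001, -0.284], [0.001, -1.0, 0.0]]
ft_force: [-1.9, -0.1, 6.4]
grip_width: -0.0
```

Request:
{"api": "move_arm", "payload": {"targets": [0,0.5,0,0,0,0,0,0,0,0,0,0,0,0,0,0,0,0,0,0,0,0,0,0,0,0,0,0,0,0]}}

```text
time_s: 5.82
position: [0.5304, -0.1878, 0.0944]
tool_rot: [[-0.284, 0.0, 0.959], [-0.959, -0.001, -0.284], [0.001, -1.0, 0.0]]
ft_force: [-3.1, -1.1, 7.5]
grip_width: -0.0002
```

Request:
{"api": "move_arm", "payload": {"targets": [0,0.5,0,0,0,0,0,0,0,0,0,0,0,0,0,0,0,0,0,0,0,0,0,0,0,0,0,0,0,0]}}

```text
time_s: 6.45
position: [0.5303, -0.188, 0.0941]
tool_rot: [[-0.284, 0.0, 0.959], [-0.959, -0.001, -0.284], [0.001, -1.0, 0.001]]
ft_force: [-5.1, -1.9, 8.6]
grip_width: -0.0002
```

Request:
{"api": "move_arm", "payload": {"targets": [0,0.6,0,0,0,0,0,0,0,0,0,0,0,0,0,0,0,0,0,0,0,0,0,0,0,0,0,0,0,0]}}

```text
time_s: 7.08
position: [0.5304, -0.188, 0.094]
tool_rot: [[-0.284, 0.001, 0.959], [-0.959, -0.002, -0.284], [0.001, -1.0, 0.001]]
ft_force: [-4.9, -1.7, 13.4]
grip_width: -0.0001
```

Request:
{"api": "move_arm", "payload": {"targets": [0,0.6,0,0,0,0,0,0,0,0,0,0,0,0,0,0,0,0,0,0,0,0,0,0,0,0,0,0,0,0]}}

```text
time_s: 7.7
position: [0.5304, -0.1881, 0.0939]
tool_rot: [[-0.284, 0.001, 0.959], [-0.959, -0.002, -0.284], [0.002, -1.0, 0.001]]
ft_force: [-7.1, -0.6, 17.5]
grip_width: 0.0002
```

Request:
{"api": "move_arm", "payload": {"targets": [0,-10,0,0,0,0,0,-13,0,0,0,0,0,0,0,0,0,0,0,0,0,0,0,0,0,0,0,0,0,0]}}

```text
time_s: 8.32
position: [0.5303, -0.1873, 0.1147]
tool_rot: [[-0.284, -0.001, 0.959], [-0.959, 0.001, -0.284], [-0.0, -1.0, -0.001]]
ft_force: [-0.8, 0.1, -0.6]
grip_width: 0.0
```

Request:
{"api": "move_arm", "payload": {"targets": [0,0,0,0,0,0,0,0,0,0,0,0,0,0,0,0,0,0,0,0,0,0,0,0,0,0,0,0,0,0], "hand": 0, "squeeze": 30}}

```text
time_s: 8.95
position: [0.5305, -0.1875, 0.1151]
tool_rot: [[-0.284, -0.0, 0.959], [-0.959, -0.0, -0.284], [0.0, -1.0, -0.0]]
ft_force: [1.2, 0.4, -0.5]
grip_width: 0.0426
```

Run:
```python
from rig import env,get_image
from h import *
s=get_image("scene")
cv2.imwrite("pics/s3.png",cv2.resize(s["pixels"][150:255,260:390,::-1],None,fx=5.5,fy=5.5))
o=env.observe();print(o["position"],o["ft_force"],o["wrist_torque"])
plan(o,[.530,-.188,.065],-16.5,step=15)
```

```text
[ 0.53046632 -0.18745275  0.11514259] [ 0.53232149  0.74486656 -0.13702861] [ 0.01650888 -0.02022678  0.03802136]
[0.2, 12.5, -0.1] [-0.0, -0.0001, 0.0]
[0.2, 12.5, -0.1] [-0.0, -0.0001, 0.0]
[0.2, 12.5, -0.1] [-0.0, -0.0001, 0.0]
[0.2, 12.5, -0.1] [-0.0, -0.0001, 0.0]
```

View pics/s3.png

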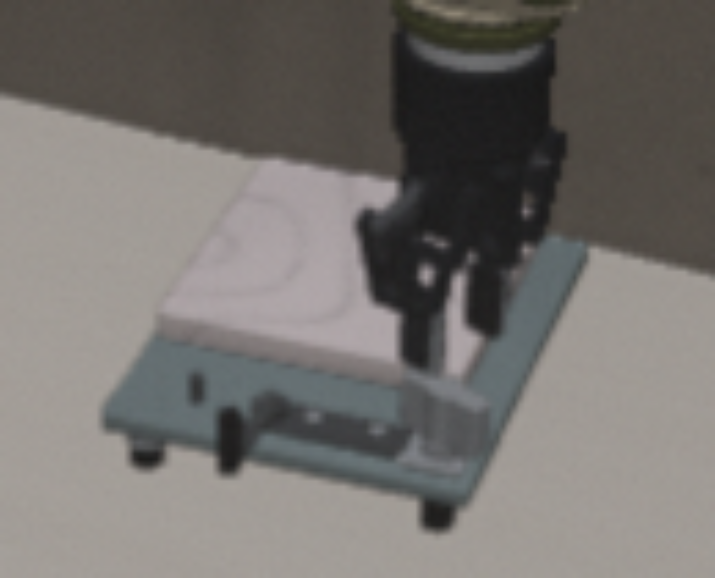

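The fingers straddle the wing at (445,385) and the slab hasn't moved. I'll descend and grip.

Request:
{"api": "move_arm", "payload": {"targets": [0.2,12.5,0,0,0,0,0.2,12.5,0,0,0,0,0.2,12.5,0,0,0,0,0.2,12,0,0,0,0,0,0,0,0,0,0]}}

```text
time_s: 9.62
position: [0.5298, -0.188, 0.0645]
tool_rot: [[-0.284, -0.002, 0.959], [-0.959, 0.001, -0.284], [-0.001, -1.0, -0.002]]
ft_force: [0.4, -0.6, -0.5]
grip_width: 0.0426
```

Request:
{"api": "move_arm", "payload": {"targets": [0,0,0,0,0,0,0,0,0,0,0,0,0,0,0,0,0,0,0,0,0,0,0,0,0,0,0,0,0,0], "hand": -1, "squeeze": 25}}

```text
time_s: 10.25
position: [0.5311, -0.1886, 0.0662]
tool_rot: [[-0.284, 0.002, 0.959], [-0.959, -0.001, -0.284], [0.0, -1.0, 0.003]]
ft_force: [5.7, -1.0, 0.5]
grip_width: 0.0137
```

Run:
```python
from rig import env,get_image
from h import *
o=env.observe()
for k in("position","q","ft_force","wrist_torque","grip_width"):print(k,np.round(o[k],3))
```

```text
position [ 0.531 -0.189  0.066]
q [-3.1590e+01  3.3450e+01  8.6082e+01  2.1000e-02  6.0316e+01 -1.5076e+01]
ft_force [ 5.71  -1.016  0.458]
wrist_torque [-0.115 -0.697 -0.08 ]
grip_width 0.014
```

Request:
{"api": "move_arm", "payload": {"targets": [0,0,0.6,0,0,0,0,0,0.6,0,0,0,0,0,0,0,0,0,0,0,0,0,0,0,0,0,0,0,0,0]}}

```text
time_s: 10.88
position: [0.5312, -0.1887, 0.066]
tool_rot: [[-0.284, -0.0, 0.959], [-0.959, -0.0, -0.284], [0.0, -1.0, -0.0]]
ft_force: [0.3, -1.5, 5.6]
grip_width: 0.0138
```

Request:
{"api": "move_arm", "payload": {"targets": [0,0,0,0,0.1,0,0,0,0,0,0.1,0,0,0,0,0,0.1,0,0,0,0,0,0.1,0,0,0,0,0,0.1,0]}}

```text
time_s: 11.5
position: [0.5296, -0.1878, 0.0656]
tool_rot: [[-0.711, -0.005, 0.703], [-0.703, 0.002, -0.711], [0.002, -1.0, -0.004]]
ft_force: [-6.8, 1.8, 7.2]
grip_width: 0.0135
```

```bash
cat > o.py <<'E'
from rig import env
from h import *
o=env.observe()
for k in("position","q","ft_force","wrist_torque","grip_width"):print(k,np.round(o[k],4).tolist())
z=np.array(o["tool_rot"])[:,2];print("phi",np.degrees(np.arctan2(z[1],z[0])))
E
python3 o.py
```

```text
position [0.5296, -0.1878, 0.0656]
q [-31.5772, 33.5167, 86.0836, -0.0548, 60.6739, 13.7773]
ft_force [-6.7807, 1.8426, 7.2061]
wrist_torque [0.405, 1.0363, 0.0825]
grip_width 0.0135
phi -45.327711613062014
```

Request:
{"api": "move_arm", "payload": {"targets": [-0.5,-0.6,0.5,0,0.1,0,0,0,0,0,0.1,0,0,0,0,0,0.1,0,0,0,0,0,0.1,0,0,0,0,0,0,0]}}

```text
time_s: 12.12
position: [0.5289, -0.1865, 0.0658]
tool_rot: [[-0.928, -0.008, 0.373], [-0.373, 0.005, -0.928], [0.006, -1.0, -0.007]]
ft_force: [-11.3, 7.0, 10.3]
grip_width: 0.0135
```

```bash
python3 o.py
```

```text
position [0.5289, -0.1865, 0.0658]
q [-31.5071, 33.4981, 86.0708, -0.0251, 60.9659, 36.6168]
ft_force [-11.3125, 7.0236, 10.2683]
wrist_torque [1.0375, 1.7117, -0.0875]
grip_width 0.0135
phi -68.11275014117655
```

Request:
{"api": "move_arm", "payload": {"targets": [0,0,0,0,0,0,0,0,0,0,0,0,0,0,0,0,0,0,0,0,0,0,0,0,0,0,0,0,0,0], "hand": -0.3}}

```text
time_s: 12.75
position: [0.5321, -0.1886, 0.0662]
tool_rot: [[-0.928, -0.0, 0.373], [-0.373, 0.0, -0.928], [0.0, -1.0, -0.0]]
ft_force: [0.3, 0.1, 0.0]
grip_width: 0.0298
```

```bash
python3 o.py
python3 - <<'E'
from rig import env,get_image
from h import *
plan(env.observe(),[.5322,-.1852,.066],-68.1,n=2)
d=get_image("scene");d0=np.load("scene0.npz")
cv2.imwrite("pics/s4.png",cv2.resize(d["pixels"][150:255,260:390,::-1],None,fx=5.5,fy=5.5))
E
```

```text
position [0.5321, -0.1886, 0.0662]
q [-31.5286, 33.5798, 85.8082, 0.002, 60.6174, 36.5596]
ft_force [0.2779, 0.1448, 0.0417]
wrist_torque [0.0692, 0.0519, 0.008]
grip_width 0.0298
phi -68.08916738230916
[-0.7, 0.1, -1.5] [0.0, 0.0001, 0.0]
[-0.7, 0.1, -1.5] [0.0, 0.0001, 0.0]
```

View pics/s4.png

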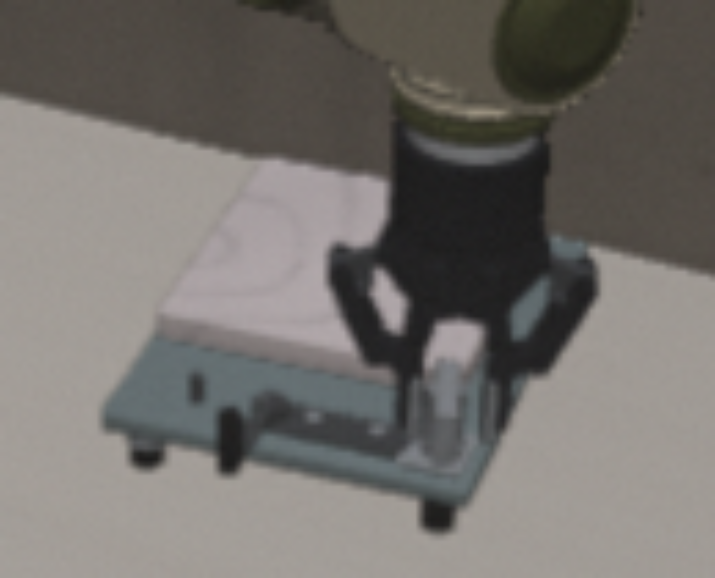

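Request:
{"api": "move_arm", "payload": {"targets": [-0.7,0,-1.5,0,0,0,-0.7,0,-1.5,0,0,0,0,0,0,0,0,0,0,0,0,0,0,0,0,0,0,0,0,0]}}

```text
time_s: 13.42
position: [0.5323, -0.1853, 0.0662]
tool_rot: [[-0.928, 0.0, 0.373], [-0.373, 0.0, -0.928], [-0.0, -1.0, -0.0]]
ft_force: [0.5, 0.4, 0.2]
grip_width: 0.0295
```

Request:
{"api": "move_arm", "payload": {"targets": [0,0,0,0,0,0,0,0,0,0,0,0,0,0,0,0,0,0,0,0,0,0,0,0,0,0,0,0,0,0], "hand": -1}}

```text
time_s: 14.05
position: [0.5322, -0.1851, 0.0662]
tool_rot: [[-0.928, -0.0, 0.373], [-0.373, 0.0, -0.928], [0.0, -1.0, -0.0]]
ft_force: [-1.8, 2.2, 2.7]
grip_width: 0.0136
```

```bash
python3 o.py
```

```text
position [0.5322, -0.1851, 0.0662]
q [-31.2158, 33.4947, 85.9792, 0.0087, 60.5513, 36.8612]
ft_force [-1.8223, 2.2449, 2.6501]
wrist_torque [0.4062, 0.283, -0.0419]
grip_width 0.0136
phi -68.08133181391887
```

Request:
{"api": "move_arm", "payload": {"targets": [0,0,0,0,0.1,0,0,0,0,0,0.1,0,0,0,0,0,0.1,0,0,0,0,0,0,0,0,0,0,0,0,0]}}

```text
time_s: 14.68
position: [0.5321, -0.185, 0.0662]
tool_rot: [[-0.996, -0.0, 0.084], [-0.084, 0.0, -0.996], [0.0, -1.0, -0.001]]
ft_force: [-2.8, 3.6, 4.2]
grip_width: 0.0133
```

Request:
{"api": "move_arm", "payload": {"targets": [0,0,0,0,0.1,0,0,0,0,0,0.1,0,0,0,0,0,0,0,0,0,0,0,0,0,0,0,0,0,0,0]}}

```text
time_s: 15.3
position: [0.5321, -0.1849, 0.0663]
tool_rot: [[-0.993, -0.0, -0.116], [0.116, 0.001, -0.993], [0.0, -1.0, -0.001]]
ft_force: [-3.3, 5.0, 5.2]
grip_width: 0.0135
```

Request:
{"api": "move_arm", "payload": {"targets": [0,0,0,0,0.1,0,0,0,0,0,0.1,0,0,0,0,0,0,0,0,0,0,0,0,0,0,0,0,0,0,0]}}

```text
time_s: 15.92
position: [0.5322, -0.1848, 0.0664]
tool_rot: [[-0.951, -0.0, -0.311], [0.311, 0.001, -0.951], [0.0, -1.0, -0.001]]
ft_force: [-2.8, 4.4, 5.1]
grip_width: 0.0136
```

Request:
{"api": "move_arm", "payload": {"targets": [0,0,0,0,0.1,0,0,0,0,0,0.1,0,0,0,0,0,0,0,0,0,0,0,0,0,0,0,0,0,0,0]}}

```text
time_s: 16.55
position: [0.5322, -0.1848, 0.0665]
tool_rot: [[-0.87, -0.0, -0.493], [0.493, 0.001, -0.87], [0.001, -1.0, -0.001]]
ft_force: [-1.6, 6.5, 5.8]
grip_width: 0.0135
```

```bash
python3 o.py
```

```text
position [0.5322, -0.1848, 0.0665]
q [-31.2005, 33.4714, 85.978, 0.0363, 60.5834, 88.3431]
ft_force [-1.6291, 6.5277, 5.7802]
wrist_torque [0.8745, 0.416, -0.0843]
grip_width 0.0135
phi -119.56148733797531
```

Request:
{"api": "move_arm", "payload": {"targets": [0,0,0,0,0.1,0,0,0,0,0,0.1,0,0,0,0,0,0.1,0,0,0,0,0,0.08,0,0,0,0,0,0,0]}}

```text
time_s: 17.18
position: [0.5323, -0.1846, 0.0666]
tool_rot: [[-0.624, 0.0, -0.781], [0.781, 0.001, -0.624], [0.001, -1.0, -0.001]]
ft_force: [-2.4, 6.8, 7.4]
grip_width: 0.0133
```

```bash
python3 o.py
```

```text
position [0.5323, -0.1846, 0.0666]
q [-31.1844, 33.4587, 85.9716, 0.0488, 60.5928, 110.1569]
ft_force [-2.3582, 6.7763, 7.3557]
wrist_torque [1.0098, 0.4602, -0.0339]
grip_width 0.0133
phi -141.36528762348559
```

Request:
{"api": "move_arm", "payload": {"targets": [0,0,0,0,0,0,0,0,0,0,0,0,0,0,0,0,0,0,0,-10,0,0,0,0,0,-12,0,0,0,0], "hand": -0.3}}

```text
time_s: 17.8
position: [0.5324, -0.1854, 0.0891]
tool_rot: [[-0.624, 0.0, -0.782], [0.782, -0.0, -0.624], [-0.0, -1.0, -0.0]]
ft_force: [0.3, 0.6, 0.1]
grip_width: 0.0297
```

Request:
{"api": "move_arm", "payload": {"targets": [0,-12,0,0,0,0,0,-12,0,0,0,0,0,0,0,0,0,0,0,0,0,0,0,0,0,0,0,0,0,0]}}

```text
time_s: 18.42
position: [0.5321, -0.1851, 0.1118]
tool_rot: [[-0.624, -0.001, -0.782], [0.782, 0.001, -0.624], [0.001, -1.0, 0.0]]
ft_force: [0.4, 0.0, -0.1]
grip_width: 0.0298
```

Request:
{"api": "move_arm", "payload": {"targets": [0,0,0,0,0,0,0,0,0,0,0,0,0,0,0,0,0,0,0,0,0,0,0,0,0,0,0,0,0,0], "hand": -1}}

```text
time_s: 19.05
position: [0.5323, -0.1852, 0.1122]
tool_rot: [[-0.624, -0.0, -0.782], [0.782, 0.0, -0.624], [0.0, -1.0, -0.0]]
ft_force: [0.2, -0.7, -0.3]
grip_width: -0.0
```

```bash
python3 o.py
python3 - <<'E'
from rig import env,get_image
from h import *
plan(env.observe(),[.5322,-.1852,.0968],-141.4,n=3)
E
```

```text
position [0.5323, -0.1852, 0.1122]
q [-31.2241, 30.1103, 83.1149, 0.0018, 66.7761, 110.2002]
ft_force [0.1653, -0.6914, -0.2507]
wrist_torque [0.0064, 0.0294, 0.0264]
grip_width -0.0
phi -141.42499961402515
[0.0, 5.1, 0.0] [0.0, -0.0001, 0.0]
[0.0, 5.1, 0.0] [0.0, -0.0001, 0.0]
[0.0, 5.1, 0.0] [0.0, -0.0001, 0.0]
```

Now I'll measure the touch height again, in fine steps.

Request:
{"api": "move_arm", "payload": {"targets": [0,5,0,0,0,0,0,5,0,0,0,0,0,5,0,0,0,0,0,0.6,0,0,0,0,0,0,0,0,0,0]}}

```text
time_s: 19.68
position: [0.5323, -0.1853, 0.0966]
tool_rot: [[-0.624, 0.0, -0.782], [0.782, -0.0, -0.624], [-0.0, -1.0, 0.0]]
ft_force: [-0.1, -0.1, 0.3]
grip_width: 0.0
```

Request:
{"api": "move_arm", "payload": {"targets": [0,0.4,0,0,0,0,0,0,0,0,0,0,0,0,0,0,0,0,0,0,0,0,0,0,0,0,0,0,0,0]}}

```text
time_s: 20.3
position: [0.5323, -0.1853, 0.0962]
tool_rot: [[-0.624, -0.0, -0.782], [0.782, 0.0, -0.624], [0.0, -1.0, 0.0]]
ft_force: [1.0, 0.2, 0.9]
grip_width: 0.0004
```

Request:
{"api": "move_arm", "payload": {"targets": [0,0.4,0,0,0,0,0,0,0,0,0,0,0,0,0,0,0,0,0,0,0,0,0,0,0,0,0,0,0,0]}}

```text
time_s: 20.92
position: [0.5323, -0.1852, 0.0958]
tool_rot: [[-0.624, 0.0, -0.782], [0.782, 0.0, -0.624], [-0.0, -1.0, -0.0]]
ft_force: [-1.1, 0.0, 0.3]
grip_width: 0.0
```

```bash
python3 o.py
```

```text
position [0.5323, -0.1852, 0.0958]
q [-31.222, 31.2689, 84.2008, 0.0011, 64.53, 110.2004]
ft_force [-1.0924, 0.0219, 0.2812]
wrist_torque [0.036, 0.0064, 0.0331]
grip_width 0.0
phi -141.42296155839816
```

Request:
{"api": "move_arm", "payload": {"targets": [0,0.4,0,0,0,0,0,0,0,0,0,0,0,0,0,0,0,0,0,0,0,0,0,0,0,0,0,0,0,0]}}

```text
time_s: 21.55
position: [0.5323, -0.1853, 0.0956]
tool_rot: [[-0.624, 0.0, -0.782], [0.782, -0.0, -0.624], [-0.0, -1.0, -0.0]]
ft_force: [-1.8, -0.3, 4.6]
grip_width: -0.0001
```

Request:
{"api": "move_arm", "payload": {"targets": [0,0.5,0,0,0,0,0,0,0,0,0,0,0,0,0,0,0,0,0,0,0,0,0,0,0,0,0,0,0,0]}}

```text
time_s: 22.18
position: [0.5324, -0.1853, 0.0956]
tool_rot: [[-0.624, 0.001, -0.782], [0.782, -0.0, -0.624], [-0.001, -1.0, -0.0]]
ft_force: [-2.1, 0.4, 8.3]
grip_width: -0.0
```

Request:
{"api": "move_arm", "payload": {"targets": [0,0.6,0,0,0,0,0,0,0,0,0,0,0,0,0,0,0,0,0,0,0,0,0,0,0,0,0,0,0,0]}}

```text
time_s: 22.8
position: [0.5324, -0.1854, 0.0955]
tool_rot: [[-0.624, 0.001, -0.782], [0.782, -0.001, -0.624], [-0.001, -1.0, -0.0]]
ft_force: [-4.9, 1.3, 12.5]
grip_width: -0.0001
```

```bash
python3 o.py
```

```text
position [0.5324, -0.1854, 0.0955]
q [-31.2245, 31.2839, 84.2479, -0.0114, 64.399, 110.1978]
ft_force [-4.8716, 1.3112, 12.515]
wrist_torque [0.2598, 0.6559, -0.0072]
grip_width -0.0001
phi -141.41734202122075
```

Request:
{"api": "move_arm", "payload": {"targets": [0,-15,0,0,0,0,0,-15,0,0,0,0,0,-15,0,0,0,0,0,-12,0,0,0,0,0,0,0,0,0,0]}}

```text
time_s: 23.42
position: [0.5326, -0.1854, 0.1523]
tool_rot: [[-0.624, 0.002, -0.782], [0.782, -0.001, -0.624], [-0.002, -1.0, -0.001]]
ft_force: [0.5, -0.9, 0.2]
grip_width: 0.0003
```

```bash
cat >> h.py <<'E'
A=np.radians(6.2);RS=np.array([[np.cos(A),-np.sin(A)],[np.sin(A),np.cos(A)]])
PIV=np.array([.5215,-.0945])
def lever(th,off):  # world xy, phi for tool behind post centre by off (m)
    c,s=np.cos(th),np.sin(th)
    p=PIV+RS@(.062*np.array([-c,s])-off*np.array([s,c]))
    return p,np.degrees(A)-np.degrees(th)
E
python3 - <<'E'
from rig import env
from h import *
o=env.observe();print(o["position"],o["q"],o["ft_force"])
p,f=lever(0,.036);print(p,f)
plan(o,[*p,.140],f,dth=.175)
E
```

```text
[ 0.53260122 -0.18540295  0.15233162] [-3.12203646e+01  2.75126352e+01  8.01587526e+01  2.60661991e-03
  7.22185322e+01  1.10199454e+02] [ 0.53396199 -0.89452326  0.18546837]
[ 0.46375062 -0.13698539] 6.2
[5.4, 0.8, 1.6] [-0.0001, -0.1718, -0.0001]
[5.6, 0.8, 0.6] [-0.0001, -0.1718, -0.0001]
[5.6, 0.8, -0.3] [-0.0001, -0.1718, -0.0001]
[5.5, 0.8, -1.3] [-0.0001, -0.1718, -0.0001]
[5.2, 0.8, -2.2] [-0.0001, -0.1718, -0.0001]
[4.7, 0.8, -3.0] [-0.0001, -0.1718, -0.0001]
[4.1, 0.8, -3.8] [-0.0001, -0.1718, -0.0001]
[3.4, 0.8, -4.5] [-0.0001, -0.1718, -0.0001]
[2.6, 0.8, -5.0] [-0.0001, -0.1718, -0.0001]
[1.7, 0.8, -5.3] [-0.0001, -0.1718, -0.0001]
[0.8, 0.8, -5.6] [-0.0001, -0.1718, -0.0001]
[-0.2, 0.8, -5.6] [-0.0001, -0.1718, -0.0001]
[-1.1, 0.8, -5.5] [-0.0001, -0.1718, -0.0001]
[-2.1, 0.8, -5.2] [-0.0001, -0.1718, -0.0001]
[-2.9, 0.8, -4.8] [-0.0001, -0.1718, -0.0001]
```

Request:
{"api": "move_arm", "payload": {"targets": [5.4,0.8,1.6,0,-0.172,0,5.6,0.8,0.6,0,-0.172,0,5.6,0.8,-0.3,0,-0.172,0,5.5,0.8,-1.3,0,-0.172,0,5.2,0.8,-2.2,0,-0.172,0]}}

```text
time_s: 24.05
position: [0.5088, -0.1688, 0.1467]
tool_rot: [[-0.999, -0.001, -0.032], [0.032, 0.001, -0.999], [0.001, -1.0, -0.001]]
ft_force: [0.3, 0.0, 0.8]
grip_width: 0.0001
```

Request:
{"api": "move_arm", "payload": {"targets": [4.7,0.8,-3,0,-0.172,0,4.1,0.8,-3.8,0,-0.172,0,3.4,0.8,-4.5,0,-0.172,0,2.6,0.8,-5,0,-0.172,0,1.7,0.8,-5.3,0,-0.172,0]}}

```text
time_s: 24.68
position: [0.4859, -0.1528, 0.1428]
tool_rot: [[-0.676, -0.001, 0.737], [-0.737, 0.001, -0.676], [0.0, -1.0, -0.001]]
ft_force: [0.5, 0.5, -0.4]
grip_width: -0.0002
```

Request:
{"api": "move_arm", "payload": {"targets": [0.8,0.8,-5.6,0,-0.172,0,-0.2,0.8,-5.6,0,-0.172,0,-1.1,0.8,-5.5,0,-0.172,0,-2.1,0.8,-5.2,0,-0.172,0,-2.9,0.8,-4.8,0,-0.172,0]}}

```text
time_s: 25.3
position: [0.4629, -0.1367, 0.1388]
tool_rot: [[0.117, -0.001, 0.993], [-0.993, 0.001, 0.117], [-0.001, -1.0, -0.001]]
ft_force: [-0.1, 0.1, -0.2]
grip_width: -0.0001
```

```bash
python3 o.py
python3 - <<'E'
from rig import env,get_image
from h import *
o=env.observe()
p,f=lever(0,.036);print(p,f)
plan(o,[*p,.070],f,n=5)
for n,b in(("scene",(150,255,250,380)),("top",(120,260,240,380))):
  d=get_image(n);np.savez(n+"5.npz",**d)
  cv2.imwrite(f"pics/{n}5.png",cv2.resize(d["pixels"][b[0]:b[1],b[2]:b[3],::-1],None,fx=4.2 if n=="top" else 5.5,fy=4.2 if n=="top" else 5.5))
E
```

```text
position [0.4629, -0.1367, 0.1388]
q [-30.5466, 21.2443, 93.9146, 0.0011, 64.8984, -37.2704]
ft_force [-0.1024, 0.1133, -0.2483]
wrist_torque [0.0124, 0.0254, -0.0072]
grip_width -0.0001
phi 6.723390217984031
[ 0.46375062 -0.13698539] 6.2
[0.1, 13.8, 0.2] [0.0002, 0.0018, -0.0001]
[0.1, 13.8, 0.2] [0.0002, 0.0018, -0.0001]
[0.1, 13.8, 0.2] [0.0002, 0.0018, -0.0001]
[0.1, 13.8, 0.2] [0.0002, 0.0018, -0.0001]
[0.1, 13.8, 0.2] [0.0002, 0.0018, -0.0001]
```

View pics/scene5.png

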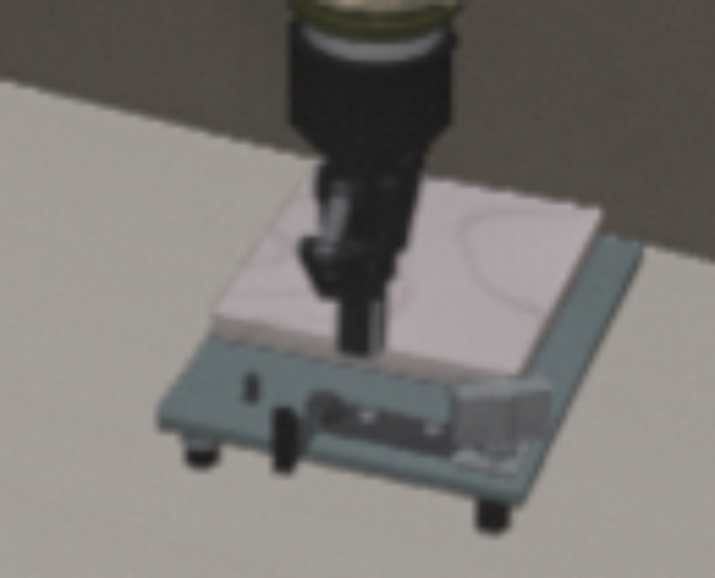

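View pics/top5.png

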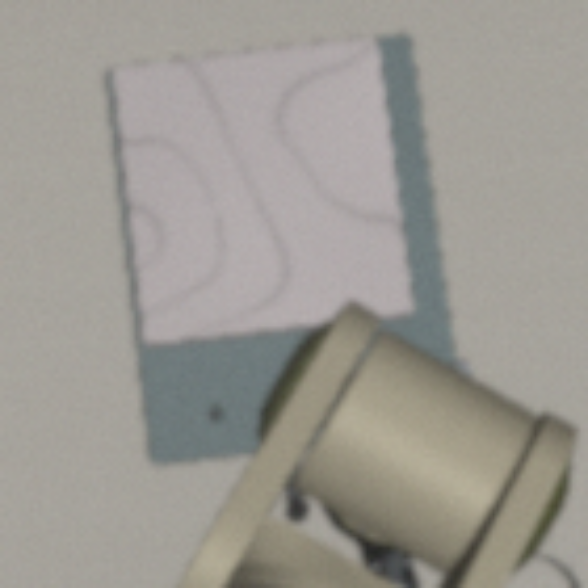

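Request:
{"api": "move_arm", "payload": {"targets": [0,14,1,0,0.009,0,0,14,0,0,0,0,0,14,0,0,0,0,0,14,0,0,0,0,0,13,0,0,0,0]}}

```text
time_s: 26.02
position: [0.4641, -0.1368, 0.069]
tool_rot: [[0.1, -0.001, 0.995], [-0.995, 0.001, 0.1], [-0.001, -1.0, -0.001]]
ft_force: [-0.0, 0.6, -0.1]
grip_width: 0.0003
```

Request:
{"api": "move_arm", "payload": {"targets": [-6,0,0,0,0,0,-5,0,0,0,0,0,-3,0,0,0,0,0,-2,0,0,0,0,0,0,0,0,0,0,0]}}

```text
time_s: 26.65
position: [0.4627, -0.1208, 0.0705]
tool_rot: [[0.103, 0.0, 0.995], [-0.995, -0.0, 0.103], [0.0, -1.0, 0.0]]
ft_force: [-0.2, 0.6, 0.3]
grip_width: -0.0001
```

```bash
python3 o.py
python3 - <<'E'
from rig import env
from h import *
o=env.observe()
def rows(ths,off):
    P=[lever(t,off) for t in ths]
    for (p,f),(p2,f2) in zip(P,P[1:]):
        r=np.radians(f);x=np.array([np.sin(r),-np.cos(r)]);z=np.array([np.cos(r),np.sin(r)])
        d=(p2-p)*1000;print(np.round([d@x,0,d@z,0,np.radians(f-f2),0],2).tolist())
rows([0,.07,.14],.0175)
for t in(0,.05,.1):print(t,lever(t,.0175),lever(t,.02))
E
```

```text
position [0.4627, -0.1208, 0.0705]
q [-28.8601, 26.649, 99.5007, -0.0005, 53.8224, -34.754]
ft_force [-0.2121, 0.6291, 0.2966]
wrist_torque [-0.0244, 0.0224, 0.0255]
grip_width -0.0001
phi 5.894150300985118
[-4.38, 0.0, -1.07, 0.0, 0.07, 0.0]
[-4.38, 0.0, -1.07, 0.0, 0.07, 0.0]
0 (array([ 0.46175263, -0.1185936 ]), np.float64(6.2)) (array([ 0.46202263, -0.12107898]), np.float64(6.2))
0.05 (array([ 0.46062312, -0.11557737]), np.float64(3.3352110243458837)) (array([ 0.46076856, -0.11807313]), np.float64(3.3352110243458837))
0.1 (array([ 0.45964577, -0.11250845]), np.float64(0.4704220486917672)) (array([ 0.4596663 , -0.11500837]), np.float64(0.4704220486917672))
```

Request:
{"api": "move_arm", "payload": {"targets": [-4.4,0,-1.1,0,0.07,0,-4.4,0,-1.1,0,0.07,0,-4.4,0,-1.1,0,0.07,0,-4.4,0,-1.1,0,0.07,0,-4.4,0,-1.1,0,0.07,0]}}

```text
time_s: 27.28
position: [0.4577, -0.099, 0.0704]
tool_rot: [[-0.247, -0.0, 0.969], [-0.969, -0.0, -0.247], [0.0, -1.0, -0.0]]
ft_force: [-2.2, -0.3, -1.1]
grip_width: -0.0001
```

```bash
python3 o.py
python3 - <<'E'
from h import *
print(lever(.35,.0175),lever(.35,.02))
E
```

```text
position [0.4577, -0.099, 0.0704]
q [-26.7184, 25.9438, 101.0047, -0.0373, 53.0625, -12.3883]
ft_force [-2.1957, -0.3458, -1.1124]
wrist_torque [-0.2155, 0.226, -0.021]
grip_width -0.0001
phi -14.307698751146406
(array([ 0.45711331, -0.09664563]), np.float64(-13.85352282957881)) (array([ 0.45651471, -0.09907291]), np.float64(-13.85352282957881))
```

Run:
```python
from rig import env,get_image
from h import *
d=get_image("scene")
cv2.imwrite("pics/scene6.png",cv2.resize(d["pixels"][150:255,250:380,::-1],None,fx=5.5,fy=5.5))
```

```text
(no output)
```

View pics/scene6.png

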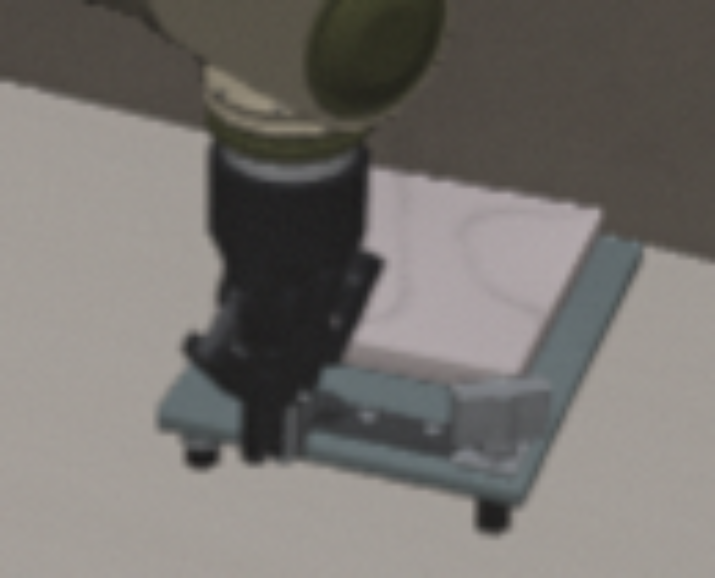

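The post, now hidden behind the fingers at (265,440), is moving with the tool. I'll continue the arc.

Request:
{"api": "move_arm", "payload": {"targets": [-4.4,0,-1.1,0,0.07,0,-4.4,0,-1.1,0,0.07,0,-4.4,0,-1.1,0,0.07,0,-4.4,0,-1.1,0,0.07,0,-4.4,0,-1.1,0,0.07,0]}}

```text
time_s: 27.95
position: [0.4609, -0.0766, 0.0703]
tool_rot: [[-0.563, -0.001, 0.826], [-0.826, -0.0, -0.563], [0.0, -1.0, -0.001]]
ft_force: [-1.1, -0.6, 0.5]
grip_width: 0.0004
```

Request:
{"api": "move_arm", "payload": {"targets": [-4.4,0,-1.1,0,0.07,0,-4.4,0,-1.1,0,0.07,0,-4.4,0,-1.1,0,0.07,0,-4.4,0,-1.1,0,0.07,0,-4.4,0,-1.1,0,0.07,0]}}

```text
time_s: 28.58
position: [0.4714, -0.0565, 0.0702]
tool_rot: [[-0.813, -0.001, 0.583], [-0.583, 0.0, -0.813], [0.001, -1.0, -0.001]]
ft_force: [-1.6, -0.4, 0.5]
grip_width: -0.0004
```

```bash
python3 o.py
python3 - <<'E'
from h import *
from rig import get_image
print(lever(1.05,.0175),lever(1.05,.02))
d=get_image("scene")
cv2.imwrite("pics/scene7.png",cv2.resize(d["pixels"][150:255,250:380,::-1],None,fx=5.5,fy=5.5))
E
```

```text
position [0.4714, -0.0565, 0.0702]
q [-21.1615, 26.4594, 99.9777, -0.0114, 53.6312, 33.1942]
ft_force [-1.6159, -0.3705, 0.469]
wrist_torque [-0.0721, 0.3728, 0.0301]
grip_width -0.0004
phi -54.3489003431206
(array([ 0.47087209, -0.05466202]), np.float64(-53.96056848873644)) (array([ 0.46885056, -0.05613288]), np.float64(-53.96056848873644))
```

View pics/scene7.png

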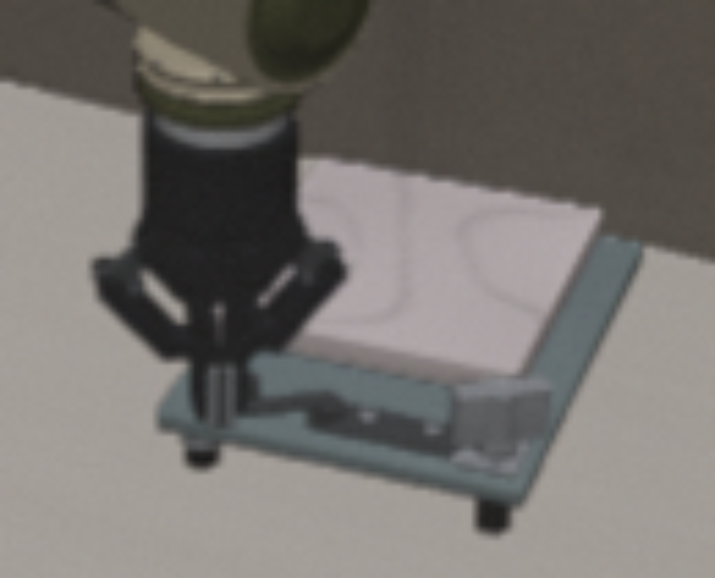

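Request:
{"api": "move_arm", "payload": {"targets": [-4.4,0,-1.1,0,0.07,0,-4.4,0,-1.1,0,0.07,0,-4.4,0,-1.1,0,0.07,0,-4.4,0,-1.1,0,0.07,0,-3,0,-0.8,0,0.05,0]}}

```text
time_s: 29.25
position: [0.4871, -0.0422, 0.0702]
tool_rot: [[-0.957, -0.001, 0.289], [-0.29, 0.0, -0.957], [0.001, -1.0, -0.001]]
ft_force: [-1.8, 0.9, -0.0]
grip_width: 0.0003
```

Request:
{"api": "move_arm", "payload": {"targets": [-1.5,0,-0.3,0,0.02,0,-1.5,0,-0.3,0,0.02,0,0,0,0,0,0,0,0,0,0,0,0,0,0,0,0,0,0,0]}}

```text
time_s: 29.88
position: [0.4902, -0.041, 0.0704]
tool_rot: [[-0.968, 0.0, 0.251], [-0.251, -0.0, -0.968], [-0.0, -1.0, 0.0]]
ft_force: [-1.0, -0.1, 0.1]
grip_width: 0.0001
```

```bash
python3 o.py
python3 - <<'E'
from h import *
print(lever(1.42,.0175),lever(1.5,.0175))
E
```

```text
position [0.4902, -0.041, 0.0704]
q [-18.6007, 27.6932, 97.3645, -0.0018, 54.9285, 56.8617]
ft_force [-1.0236, -0.0756, 0.1455]
wrist_torque [0.0379, 0.1804, 0.019]
grip_width 0.0001
phi -75.46134969661189
(array([ 0.48870424, -0.03905013]), np.float64(-75.16000690857689)) (array([ 0.49324039, -0.03660661]), np.float64(-79.74366926962348))
```

Request:
{"api": "move_arm", "payload": {"targets": [-1.2,0,-0.3,0,0.02,0,-1.2,0,-0.3,0,0.02,0,0,0,0,0,0,0,0,0,0,0,0,0,0,0,0,0,0,0]}}

```text
time_s: 30.5
position: [0.4925, -0.0398, 0.0704]
tool_rot: [[-0.977, 0.0, 0.212], [-0.212, -0.0, -0.977], [-0.0, -1.0, 0.0]]
ft_force: [-0.2, 0.1, -0.5]
grip_width: 0.0002
```

Request:
{"api": "move_arm", "payload": {"targets": [-1,0,-0.2,0,0.01,0,-1,0,-0.2,0,0.01,0,0,0,0,0,0,0,0,0,0,0,0,0,0,0,0,0,0,0]}}

```text
time_s: 31.12
position: [0.4943, -0.039, 0.0704]
tool_rot: [[-0.981, 0.0, 0.192], [-0.192, -0.0, -0.981], [-0.0, -1.0, 0.0]]
ft_force: [-0.2, 0.2, -1.2]
grip_width: 0.0001
```

Request:
{"api": "move_arm", "payload": {"targets": [-1,0,-0.2,0,0.01,0,-1,0,-0.2,0,0.01,0,0,0,0,0,0,0,0,0,0,0,0,0,0,0,0,0,0,0]}}

```text
time_s: 31.75
position: [0.4946, -0.0385, 0.0702]
tool_rot: [[-0.985, -0.004, 0.173], [-0.173, -0.0, -0.985], [0.004, -1.0, -0.0]]
ft_force: [-9.2, -5.0, 5.1]
grip_width: 0.0001
```

```bash
python3 o.py
python3 - <<'E'
from h import *
from rig import get_image
for n,b,f in(("scene",(150,255,250,380),5.5),("top",(120,260,240,380),4.2)):
  d=get_image(n)
  cv2.imwrite(f"pics/{n}8.png",cv2.resize(d["pixels"][b[0]:b[1],b[2]:b[3],::-1],None,fx=f,fy=f))
E
```

```text
position [0.4946, -0.0385, 0.0702]
q [-18.1009, 28.0934, 96.5634, -0.111, 55.5397, 62.0215]
ft_force [-9.163, -5.0397, 5.0907]
wrist_torque [-0.7758, 1.3529, -0.016]
grip_width 0.0001
phi -80.0594563629762
```

View pics/scene8.png

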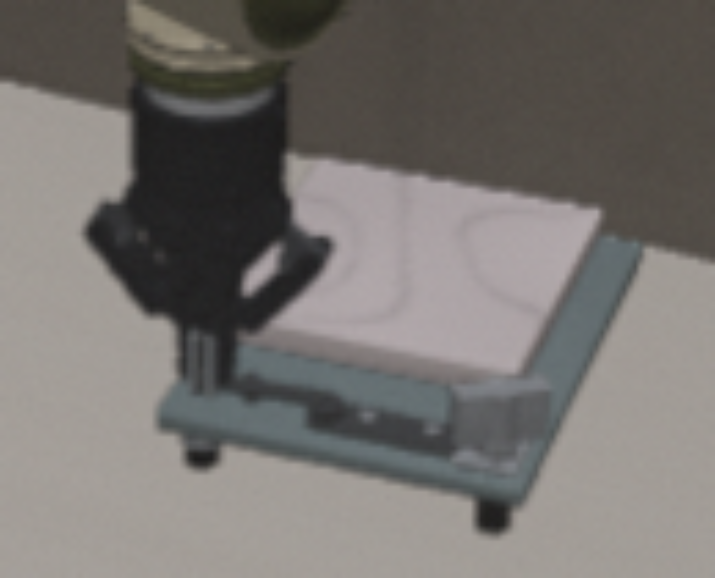

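View pics/top8.png

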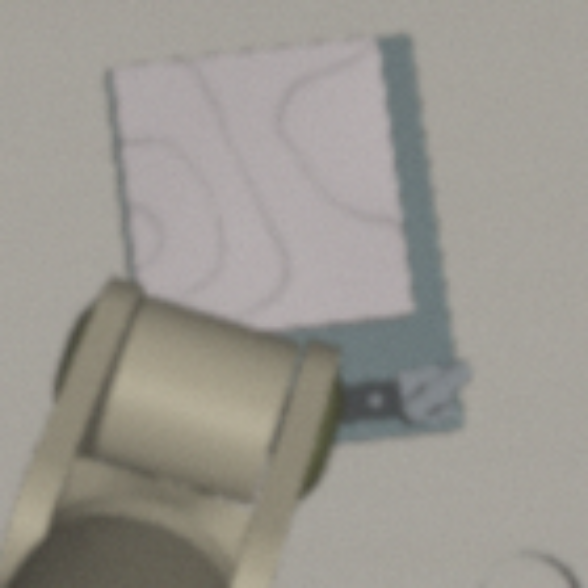

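Request:
{"api": "move_arm", "payload": {"targets": [4,0,0,0,0,0,12,0,0,0,0,0,0,-20,0,0,0,0,0,-30,0,0,0,0,0,-30,0,0,0,0]}}

```text
time_s: 32.48
position: [0.4798, -0.0409, 0.1511]
tool_rot: [[-0.985, -0.0, 0.172], [-0.172, 0.0, -0.985], [0.0, -1.0, -0.0]]
ft_force: [-0.2, 0.3, -0.0]
grip_width: -0.0004
```

Request:
{"api": "move_arm", "payload": {"targets": [40,-20,0,0,0,0,40,-20,0,0,0,0,40,-20,0,0,0,0,0,0,40,0,0,0,0,0,40,0,0,0]}}

```text
time_s: 33.1
position: [0.3754, -0.1413, 0.2109]
tool_rot: [[-0.985, 0.002, 0.173], [-0.173, -0.001, -0.985], [-0.002, -1.0, 0.001]]
ft_force: [0.3, -0.1, -0.2]
grip_width: -0.0001
```

```bash
python3 o.py
python3 - <<'E'
from h import *
from rig import get_image
for n,b,f in(("scene",(150,255,250,380),5.5),("top",(120,260,240,380),4.2)):
  d=get_image(n);np.savez(n+"9.npz",**d)
  cv2.imwrite(f"pics/{n}9.png",cv2.resize(d["pixels"][b[0]:b[1],b[2]:b[3],::-1],None,fx=f,fy=f,interpolation=2))
  d0=np.load(n+"0.npz")
  cv2.imwrite(f"pics/{n}9d.png",cv2.absdiff(d["pixels"],d0["pixels"])*3)
E
```

```text
position [0.3754, -0.1413, 0.2109]
q [-37.6646, 8.3215, 98.7006, 0.019, 72.8657, 42.3814]
ft_force [0.2745, -0.0784, -0.1952]
wrist_torque [0.0626, -0.0098, 0.0252]
grip_width -0.0001
phi -80.05165796282631
```

View pics/scene9.png

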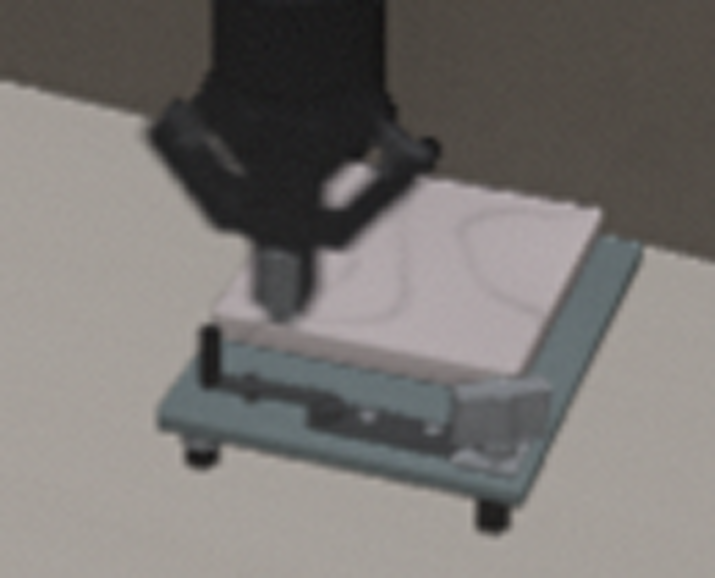

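View pics/top9.png

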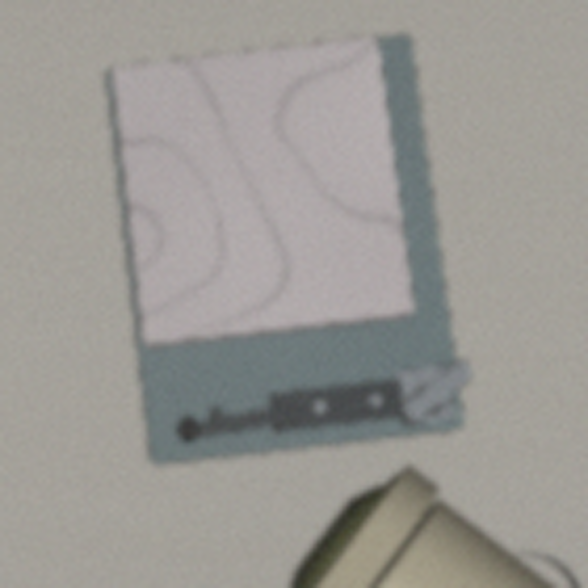

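View pics/top9d.png

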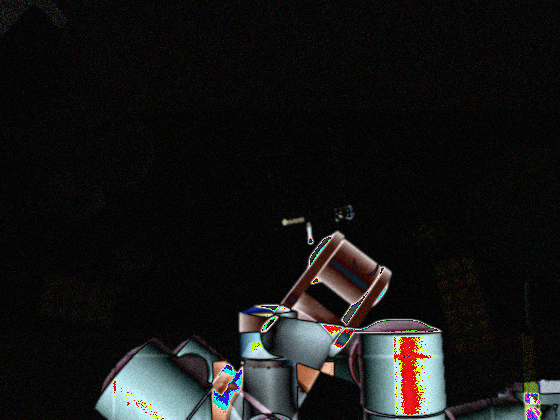

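Run:
```python
from h import *
t=dict(np.load("top9.npz"));c=np.array([.6303,-.0966])
P=[]
for v in range(205,235):
  for u in range(270,305):
    if t["z_map"][v,u]>0:
      X=zpt(t,u,v);L=RS.T@(X[:2]-c)*1000
      if X[2]>.068 and L[0]<-80:P.append((*L,X[2]*1000))
P=np.array(P);print(len(P),P.mean(0))
g=t["pixels"].mean(2)
# post before (-170.0,12.2) ; pivot est.
m=P.mean(0)[:2]
for pv in((-110,12),(-108,12),(-108,14)):
  d=m-pv;print(pv,np.linalg.norm(d),"theta",np.arctan2(d[1],-d[0]))
```

```text
21 [-113.11184804   73.18483349   83.82384501]
(-110, 12) 61.263916358365016 theta 1.5199803180013176
(-108, 12) 61.398003548314534 theta 1.4874422765430388
(-108, 14) 59.40518079893295 theta 1.4846392324611666
```

```bash
python3 -c "
from rig import env
print(env.observe()['time_s']);print(env.close_job())"
```

```text
33.2
the job is handed in; nothing more can be done
None
```

The job is handed in at 33.2 s of the 72 s allowed. The slab should now rest evenly on all four feet, and the lock lever is against its stop. The arm is clear of everything.

- **Gap:** Pressing the wing top gave about 1.2 mm of travel before the foot touched. That called for about 2.2 rad of turn.
- **Screw:** I turned the wing 2.18 rad clockwise, with one regrip. My first grip was about 4 mm off the screw's axis, so side forces climbed to about 13 N. I let go, re-centred on the axis and finished the turn.
- **Rocking check:** After letting go, the wing top gave only 0.1–0.2 mm at 12.5 N. It also sat about 0.4 mm higher than before, which fits an even share of the weight. I did not measure the foot loads directly.
- **Lever:** I pushed it round until it met a hard stop, where the force jumped from about 1 N to 9 N sideways. The top camera then puts it at about 1.5 rad.
- **Surroundings:** Comparing top pictures from before and after, only the lever and wing had moved. The slab and the bystanders in view stayed put.
- **Forces:** The hardest press on the wing top was 17.5 N, at the end of the gap test. That is above the 13 N I was aiming for.
- **Disagreement:** My first camera estimate of the slab was about 3 mm off from where the grip later put the screw axis. I aimed the lever push from a corrected estimate.

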